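# Close a phone's back cover in the crank press

### The arm

A 6-joint arm with a two-finger parallel gripper is mounted at the origin on the work surface. World frame = base frame: x ahead of the robot, y to its left, z up, the work surface at z = 0. Lengths are in m, angles in rad, forces in N, time in s.
With the tool pointing down it reaches from about 0.4 to 0.825 m from the base axis. Payload 7 kg.
Tool frame: the origin (TCP) lies between the finger pads; the fingertips stand 22 mm ahead of it and the grasp point (between the pads) lies 3 mm ahead of it (arm.tip_reach is the distance from the TCP to the fingertips, in m); z points along the fingers, y is the line along which they close (so a half turn about z gives the same grasp; the last joint's range is limited). The gripper opens to 88 mm and grips with 3 to 60 N. Pads are 19 mm wide; open, the fingers measure 130 mm over their backs; the gripper's body (78 mm by 193 mm) begins 47 mm behind the grasp point.
Start: joints at [-0.9, 0.359, 0.012, 0, -1.224, -0.288], TCP at [0.252, -0.626, 0.249] pointing down, gripper open.
Joint ranges: [-3.07, 3.07], [-1.43, 2.12], [-1.02, 1.25], [-3.03, 1.67], [-3.05, -0], [-3.03, 3.03]. Speed limits (rad/s): [2.39, 2.39, 3.01, 3.14, 3.14, 3.14].

### API

Orientations are given as [roll, pitch, yaw] about the fixed x, y, z axes, in that order (R = Rz(yaw) Ry(pitch) Rx(roll)).
In Python, from station import arm, viewer gives the robot as it stands. The module is installed in compiled form; this text tells all that it offers.
- The arm moves only by the tool apply_moves, never from a script. Its argument "commands" is a list that holds one entry, the list of rows, each a list of 5 numbers: the closure, from -1 (fully open) to 1 (shut), then the shift along the world's x, y, z as a fraction of full scale, then the turn about the world's z as a fraction of full scale. In form: [[[fingers, tx, ty, tz, yaw], ...]]. A call has 1 to 12 rows; each row shifts and turns the commanded pose from where the row before left it; what a row does not reach is not made up. Full scale, the value 1, is 20 cm for a shift and pi rad for a turn. A row lasts 1/10 s, in which the tool goes at most 50 mm and 8.59 degrees, less where a joint would pass 70% of its speed; a pose out of reach is approached as far as the arm can. A call with a number of a shift or a turn outside -1 to 1 is refused whole. A call with a gripper value outside its range is refused whole. The fingers move at their own pace and stop on an object; "force" is the grip in N (left out, the last holds). Time passes only in rows, so rows that do not move let the fingers close. It gives the time, the measured TCP pose, the force, the opening and the grip force at its end, in the units of the state.
- arm.get_state(): the state, without advancing time (a new reading comes with each control period).
- viewer.grab_frame(name): name is "side" or "top" or "wrist"; returns a dict with "image" (480x640x3 uint8, blue, green, red), "mtx" (3x3 intrinsics, pixels), "rvec" (rotation vector, rad) and "tvec" (3), from world to camera coordinates, as OpenCV has them. Camera axes: x right, y down, z forward; pixel columns grow to the right and rows downward; lengths in m; the calibration is good to about 2 mm. A picture is of the moment at which its call begins. There is no depth.
- arm.job_done(): hands the job in; it is judged then, once.
The state is a dict: "t": time; "q": joint angles; "qd": joint speeds; "joint_efforts": joint torques, N m; "eef_pos": TCP position; "ee_rot": TCP orientation; "force": force on the tool from outside, world axes, zero at the start; "moment": the same for the moment, N m; "width": finger opening in m; "gripper_force": force on a finger pad.
Only numpy, scipy, OpenCV 4.12 (cv2) and the standard library are available. Lean on these libraries where they do the work, as an engineer would, in place of code of your own. Each camera call takes 0.05 s, during which the arm holds its last target. There are 200 camera calls.

### The job

The blue back cover is laid on the phone in the closing press but its clips still stand proud. Take the crank by its loose orange grip sleeve and wind the pad down until the cover is fully home and the press goes firm, keep it firmly pressed for two seconds without leaning so hard that the phone cracks, then wind the crank all the way back up to its top stop, keeping hold of the sleeve the whole time because the return spring would whip a free crank round, and let go. Leave the things lying around the press alone.

Things in the scene. Friction and masses are not known exactly. Their poses are not given: they have to be found in the camera images.
- press: Green C-frame rack press, upright, any place and heading: base 200 x 235 x 30 mm, 330 mm high. Origin at its underside, below the pad's centre; z up, x points into the press away from the operator, y to the operator's left. The phone lies in a nest on the base; the throat is open to -y; the crank is on the near (-x) face.
- crank_centre (a point): Point on the crank's axis, in the plane of the grip sleeve's middle: at x -110, y +19, z +230 mm in the press frame, same axes (x along the crank axis into the press, z up, y to the operator's left). The flat crank arm turns 45 to 60 mm along +x from here; the green head begins at 70 mm. The arm's other end has a 35 mm steel ball 42 mm from the axis.
- sleeve_mid (a point): Middle of the orange grip sleeve: plain cylinder 22 mm across, 80 mm long, spinning freely on the crank's pin; x axis along it, parallel to the crank axis and 60 mm from it. One end is at the crank arm (38 mm from here, towards the press), the other is free, towards the operator. Clear around for 70 mm, so it can be straddled from above or leaning back to the operator.
- crank (a joint): Crank angle, rad. 0: top stop, sleeve straight above the axis. Grows clockwise as the operator sees it (from the top to the operator's right, -y, then down) and lowers the pad 8 mm per rad, 50 mm a turn. Starts at 0 to 1.2; hard stop at 8.6. A return spring pulls back, 0.35 N at the sleeve per rad; friction of 0.8 N holds the first rad or so; let go further down, it whips back.
- nest (a point): Floor of the aluminium nest under the pad; the phone (152 x 74 mm) lies there on foam. The pad's face is 76.5 mm above this point at crank angle 0. The top of the cover when home is 17 to 24 mm above it, depending on the phone and the foam (not measured), and 3 mm more before it is pressed: the pad meets it from 6.15 rad on, and it is home somewhere between 6.5 and 7.5 rad.
- cover (a joint): How far the clip-on cover has been pushed onto the phone, m: 0 to 0.0008 as laid on, 0.003 fully home (solid). Its clips yield at about 28 N from the pad, and it stays where it has been pushed to.
- pad: Red pressing pad, 126 x 56 mm, under the ram, sprung: 25 N per mm, so 200 N per rad of crank on a solid phone. 1 N along the sleeve's path gives 7.5 N at the pad. Over the force of free winding, at the sleeve: clips 3.7 N; firmly pressed from 6 N (45 N at the pad); the phone cracks at 13 N (100 N at the pad).
- sleeve: The same grip sleeve as a solid part; origin at its middle.
- flux_jar: Small jar with red lid, 42 mm across, 45 mm high; a bystander.
- battery: Black phone battery, 88 x 46 x 6 mm, lying flat; a bystander.
- tweezers: Steel tweezers, 140 mm long, lying flat; a bystander.
- driver: Small screwdriver with red handle, 150 mm long, lying; a bystander.

How it is judged:
By the outcome, as a careful person would: the job done as asked, in the order asked, and still so for the second after the job is handed in, with the robot touching nothing.
It also fails if it takes over 70 s, if anything falls off the work surface, if the arm or the gripper's body presses on something with over 40 N, if the wrist force passes 120 N, or if a joint passes its speed limit or range.

## Working session

There is one attempt and no reset: what is moved stays moved. The work goes in short steps, Python scripts to look and compute and a tool call to move; the robot and the scene stay as the last step left them, time stands still between calls to the robot, and variables do not carry over. Pictures are saved under pics/ and viewed, at most 10 in all, crops included, and the job is handed in when it is done.

Besides the shell and the picture viewer there is one more tool, called after "Request:" as name(argument=value, ...), one argument or row to a line, values as JSON. apply_moves: Moves the arm, as the interface text tells. Shift numbers are shares of 20 cm and turn numbers shares of pi rad, none past 1 either way. Its arguments: {"type":"object","properties":{"commands":{"type":"array","items":{"type":"array","items":{"type":"array","items":{"type":"number"}}}},"force":{"type":"number"}},"required":["commands"]}

```bash
mkdir -p pics; python3 - <<'E'
from station import arm, viewer
import cv2,numpy as np
s=arm.get_state(); print({k:np.round(v,3).tolist() for k,v in s.items()}, arm.tip_reach)
for n in ("side","top"):
    f=viewer.grab_frame(n); cv2.imwrite(f"pics/{n}0.png",f["image"]); np.savez(f"{n}0.npz",**f)
    R=cv2.Rodrigues(f["rvec"])[0]; print(n,np.round(-R.T@np.ravel(f["tvec"]),3),np.round(R[2],2))
E
```

```text
{'t': 0.0, 'q': [-0.9, 0.359, 0.011, -0.0, -1.224, -0.288], 'qd': [0.002, -0.001, -0.0, 0.0, 0.001, 0.001], 'joint_efforts': [-0.0, -58.272, 29.304, 6.997, 0.007, -0.0], 'eef_pos': [0.252, -0.626, 0.248], 'ee_rot': [3.14, -0.0, -2.759], 'force': [-0.177, 0.709, -0.151], 'moment': [-0.022, 0.002, 0.019], 'gripper_force': 0.0, 'width': 0.088} 0.022
side [0.936 0.62  0.901] [-0.38 -0.56 -0.73]
top [0.474 0.087 1.17 ] [ 0.06 -0.01 -1.  ]
```

View pics/side0.png

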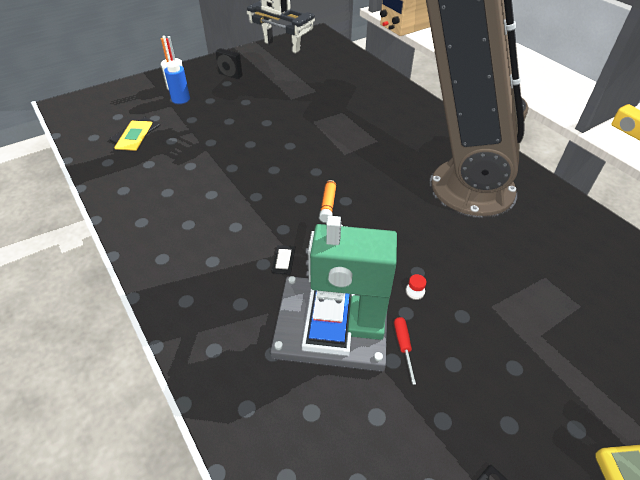

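View pics/top0.png

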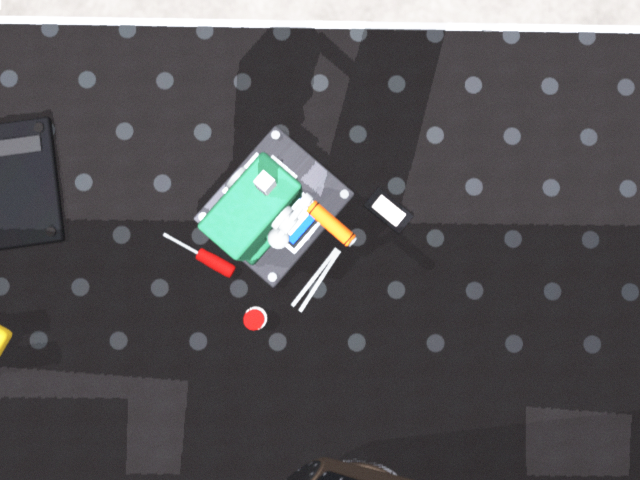

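```bash
cat > h.py <<'E'
import cv2,numpy as np
def ray(f,p):
    R=cv2.Rodrigues(f["rvec"])[0]; c=-R.T@np.ravel(f["tvec"])
    u=cv2.undistortPoints(np.float64([[p]]),f["mtx"],None).ravel()
    d=R.T@np.array([u[0],u[1],1]); return c,d/np.linalg.norm(d)
def plane(f,p,z):
    c,d=ray(f,p); return c+d*(z-c[2])/d[2]
def tri(f,p,g,q):
    a,d=ray(f,p); b,e=ray(g,q)
    t,s=np.linalg.lstsq(np.c_[d,-e],b-a,rcond=None)[0]; return (a+t*d+b+s*e)/2,np.linalg.norm(a+t*d-b-s*e)
def orange(img):
    h=cv2.cvtColor(img,cv2.COLOR_BGR2HSV); m=cv2.inRange(h,(8,150,120),(22,255,255))
    n,l,st,_=cv2.connectedComponentsWithStats(m); out=[]
    for i in range(1,n):
        if st[i,4]>60:
            ys,xs=np.where(l==i); P=np.c_[xs,ys].astype(np.float32); out.append((cv2.minAreaRect(P),len(P)))
    return out
E
python3 - <<'E'
from h import *
S=dict(np.load("side0.npz"));T=dict(np.load("top0.npz"))
for n,f in(("S",S),("T",T)):
    for r,a in orange(f["image"]): print(n,a,np.round(r[0],1),np.round(r[1],1),np.round(cv2.boxPoints(r)).tolist())
# bolts on base (bright grey) near viewed pixels, top view
g=cv2.cvtColor(T["image"],cv2.COLOR_BGR2GRAY)
pts=[]
for x,y in((276,135),(345,194),(272,277),(202,216)):
    w=g[y-9:y+10,x-9:x+10]; yy,xx=np.where(w>185); p=(xx.mean()+x-9,yy.mean()+y-9); q=plane(T,p,.033); pts.append(q); print(np.round(p,1),len(xx),np.round(q,4))
P=np.array(pts)
print("edges",np.round([np.linalg.norm(P[i]-P[(i+1)%4]) for i in range(4)],4),"ctr",P.mean(0))
for i,j in((0,1),(3,2),(1,2),(0,3)): d=P[i]-P[j]; print(np.degrees(np.arctan2(d[1],d[0])))
E
cat > /dev/null; python3 - <<'E'
import cv2,numpy as np
t=cv2.imread("pics/top0.png")[110:300,180:400]; s=cv2.imread("pics/side0.png")[165:385,255:435]
t=cv2.resize(t,(440,380),interpolation=2); s=cv2.resize(s,(360,440),interpolation=2)
o=np.zeros((440,800,3),np.uint8); o[:380,:440]=t; o[:,440:]=s; cv2.imwrite("pics/crop0.png",o)
E
```

```text
S 99 [619.6 119.8] [12.3 16.8] [[611.0, 125.0], [617.0, 110.0], [629.0, 115.0], [622.0, 130.0]]
S 106 [634.5 128.9] [16.5 14.6] [[624.0, 131.0], [631.0, 119.0], [645.0, 126.0], [638.0, 139.0]]
S 213 [328.5 195.3] [11.3 29.3] [[321.0, 209.0], [325.0, 180.0], [336.0, 182.0], [332.0, 211.0]]
T 270 [330.9 223.5] [53.8 15.7] [[306.0, 212.0], [316.0, 200.0], [356.0, 235.0], [346.0, 247.0]]
[275.  134.3] 72 [0.7288 0.1554 0.033 ]
[343.9 193.6] 71 [0.618  0.0251 0.033 ]
[271.8 276.5] 78 [0.4621 0.1579 0.033 ]
[204.5 217.9] 190 [0.5698 0.2844 0.033 ]
edges [0.171  0.2048 0.1661 0.2047] ctr [0.59467956 0.15567486 0.033     ]
49.644329228219256
49.58218392251959
-40.42927965338084
-39.058058746132346
```

View pics/crop0.png

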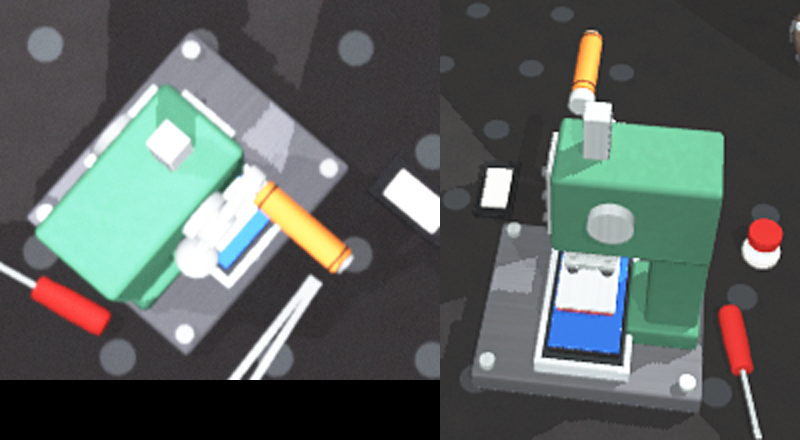

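```bash
python3 - <<'E'
from h import *
S=dict(np.load("side0.npz"));T=dict(np.load("top0.npz"))
def ends(r):
    b=cv2.boxPoints(r); 
    e=[(b[i]+b[(i+1)%4])/2 for i in range(4)]; 
    L=[np.linalg.norm(b[i]-b[(i+1)%4]) for i in range(4)]
    i=int(np.argmin(L[:2])); return e[i],e[i+2]
t=ends(orange(T["image"])[-1][0]); s=ends(orange(S["image"])[-1][0])
t=sorted(t,key=lambda p:-p[1]); s=sorted(s,key=lambda p:p[1])
free,g1=tri(T,t[0],S,s[0]); arm,g2=tri(T,t[1],S,s[1])
print("free",free,g1,"arm",arm,g2,np.linalg.norm(free-arm),np.degrees(np.arctan2(*(arm-free)[1::-1])))
mid=(free+arm)/2; y=np.radians(49.4); X=np.array([np.cos(y),np.sin(y),0]);Y=np.array([-np.sin(y),np.cos(y),0])
c=np.array([.5947,.1557,0]); print("mid rel base ctr in press",(mid-c)@X,(mid-c)@Y,mid[2])
th=np.arccos(np.clip((mid[2]-.23)/.06,-1,1)); C=mid+.06*np.sin(th)*Y; C[2]=.23
O=C+.110*X-.019*Y; print("theta",th,"C",C,"origin",O,"origin rel base",(O-c)@X,(O-c)@Y)
B=C+.0525*X+.042*np.sin(th)*Y-np.array([0,0,.042*np.cos(th)])
K=C.copy()
for n,f in(("T",T),("S",S)):
    for nm,p in(("ball",B),("mid",mid),("C",C),("nest",O+[0,0,.05])): print(n,nm,cv2.projectPoints(p[None],f["rvec"],f["tvec"],f["mtx"],None)[0].ravel().round(1))
E
```

```text
free [0.51694056 0.02767283 0.28256625] 0.00012651404501030252 arm [0.56792328 0.0875673  0.27815416] 0.0015167063835449144 0.07877850641598491 49.59526871165685
mid rel base ctr in press -0.10848399922057184 -0.024142240041689633 0.28036020122806526
theta 0.5747344518848433 C [0.51766698 0.07884618 0.23      ] origin [0.6036783  0.15000132 0.23      ] origin rel base 0.0015160007794281123 -0.010525524507031998
T ball [281.3 232.2]
T mid [330.7 223.6]
T C [315.7 242. ]
T nest [267.9 181.3]
S ball [352.4 247.3]
S mid [328.4 194.9]
S C [344.1 215. ]
S nest [328.9 237.1]
```

Request:
apply_moves(
  commands=[
    [[-1,0.07,0.168,0.08,0.0128],[-1,0.07,0.168,0.08,0.0128],[-1,0.07,0.168,0.08,0.0128],[-1,0.07,0.168,0.08,0.0128],[-1,0.07,0.168,0.08,0.0128],[-1,0.07,0.168,0.08,0.0128],[-1,0.07,0.168,0.08,0.0128],[-1,0.07,0.168,0.08,0.0128],[-1,0.07,0.168,0.08,0.0128],[-1,0.07,0.168,0.08,0.0128],[-1,0.07,0.168,0.08,0.0128],[-1,0.07,0.168,0.08,0.0128]],
  ],
)

```text
t: 1.3
eef_pos: [0.4201, -0.2214, 0.4411]
ee_rot: [3.141, 0.0, -2.275]
force: [0.9, -0.1, -0.4]
width: 0.0875
gripper_force: 0.0
```

Request:
apply_moves(
  commands=[
    [[-1,0.07,0.168,0,0],[-1,0.07,0.168,0,0],[-1,0.07,0.168,0,0],[-1,0.07,0.168,0,0],[-1,0.07,0.168,0,0],[-1,0.07,0.168,0,0],[-1,0.07,0.168,0,0],[-1,0.07,0.168,0,0],[-1,0,0,0,0],[-1,0,0,0,0]],
  ],
)

```text
t: 2.3
eef_pos: [0.5321, 0.0466, 0.4398]
ee_rot: [3.141, -0.002, -2.275]
force: [-0.0, 0.4, -0.0]
width: 0.0878
gripper_force: 0.0
```

```bash
python3 - <<'E'
from station import arm, viewer
from h import *
s=arm.get_state(); print({k:np.round(s[k],3).tolist() for k in("t","q","eef_pos","ee_rot","force")})
f=viewer.grab_frame("wrist"); cv2.imwrite("pics/w1.png",f["image"]); np.savez("w1.npz",**f)
R=cv2.Rodrigues(f["rvec"])[0]; print(np.round(-R.T@np.ravel(f["tvec"]),3),np.round(R,2))
for r,a in orange(f["image"]): print(a,r,cv2.boxPoints(r).round(1).tolist())
E
```

```text
{'t': 2.3, 'q': [0.454, 0.059, 0.052, -0.0, -1.565, -1.158], 'eef_pos': [0.532, 0.047, 0.44], 'ee_rot': [3.141, -0.002, -2.275], 'force': [-0.042, 0.354, -0.016]}
[ 0.488 -0.005  0.576] [[-0.76  0.65 -0.  ]
 [ 0.63  0.74  0.25]
 [ 0.17  0.19 -0.97]]
99 ((320.5, 202.5), (7.0, 27.0), 90.0) [[307.0, 199.0], [334.0, 199.0], [334.0, 206.0], [307.0, 206.0]]
104 ((310.0, 228.0), (6.0, 40.0), 0.0) [[307.0, 248.0], [307.0, 208.0], [313.0, 208.0], [313.0, 248.0]]
70 ((332.39178466796875, 220.50709533691406), (29.154756546020508, 10.564311981201172), 67.83365631103516) [[322.0, 209.0], [331.79998779296875, 205.0], [342.79998779296875, 232.0], [333.0, 236.0]]
```

View pics/w1.png

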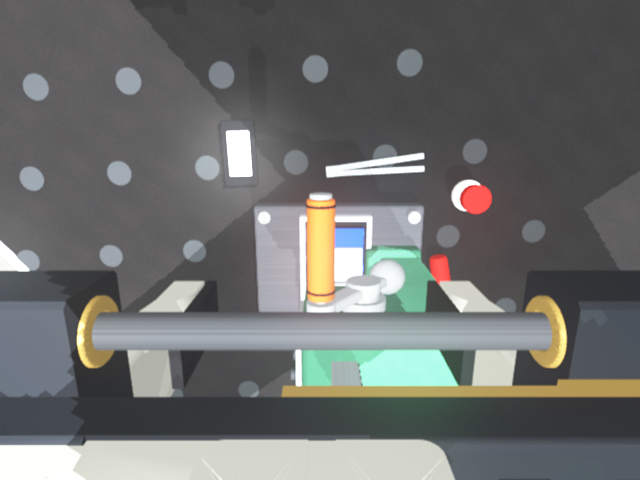

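```bash
python3 - <<'E'
from h import *
W=dict(np.load("w1.npz"))
y=np.radians(49.6); X=np.array([np.cos(y),np.sin(y),0]);Y=np.array([-np.sin(y),np.cos(y),0])
c=np.array([.5947,.1557,0])
def pr(nm,p,z):
    q=plane(W,p,z); print(nm,z,np.round([(q-c)@X,(q-c)@Y],4))
for z in(.276,.280,.284): pr("sleeve top end",(320.5,199),z); pr("sleeve bot end",(320.5,302),z)
pr("hub",(365,285),.23)
for z in(.192,.196,.2): pr("ball",(388,277),z)
pr("bolt",(264,217),.033);pr("bolt",(414.5,217),.033)
pr("nest L",(301,218),.045);pr("nest R",(371,218),.045)
E
```

```text
sleeve top end 0.276 [-0.1444 -0.024 ]
sleeve bot end 0.276 [-0.0613 -0.024 ]
sleeve top end 0.28 [-0.145 -0.024]
sleeve bot end 0.28 [-0.0631 -0.024 ]
sleeve top end 0.284 [-0.1457 -0.024 ]
sleeve bot end 0.284 [-0.0648 -0.024 ]
hub 0.23 [-0.0581  0.0165]
ball 0.192 [-0.0521  0.0438]
ball 0.196 [-0.0536  0.0431]
ball 0.2 [-0.055   0.0424]
bolt 0.033 [-0.0813 -0.1021]
bolt 0.033 [-0.0816  0.1042]
nest L 0.045 [-0.0824 -0.0508]
nest R 0.045 [-0.0826  0.0431]
```

Request:
apply_moves(
  commands=[
    [[-1,0.003,0,-0.1,0],[-1,0.003,0,-0.1,0],[-1,0,0,-0.1,0],[-1,0,0,-0.1,0],[-1,0,0,-0.1,0],[-1,0,0,-0.1,0],[-1,0,0,-0.1,0],[-1,0,0,-0.1,0],[-1,0,0,0,0]],
  ],
  force=25,
)

```text
t: 3.25
eef_pos: [0.5316, 0.0445, 0.2784]
ee_rot: [3.139, -0.003, -2.278]
force: [-0.3, -0.0, 0.3]
width: 0.0873
gripper_force: 0.0
```

Request:
apply_moves(
  commands=[
    [[1,0,0,0,0],[1,0,0,0,0],[1,0,0,0,0],[1,0,0,0,0],[1,0,0,0,0],[1,0,0,0,0],[1,0,0,0,0],[1,0,0,0,0]],
  ],
  force=25,
)

```text
t: 4.05
eef_pos: [0.5333, 0.0459, 0.2805]
ee_rot: [3.142, -0.0, -2.276]
force: [0.4, 0.3, 0.7]
width: 0.029
gripper_force: 0.0
```

```bash
python3 - <<'E'
from station import arm, viewer
from h import *
s=arm.get_state(); print({k:np.round(s[k],4).tolist() for k in("t","q","eef_pos","ee_rot","force","width","gripper_force")})
f=viewer.grab_frame("side"); np.savez("side1.npz",**f); w=viewer.grab_frame("wrist"); np.savez("w2.npz",**w)
cv2.imwrite("pics/g1.png",np.hstack([cv2.resize(f["image"][100:340,240:440],(400,480),interpolation=2),cv2.resize(w["image"][:,160:480],(320,480))]))
E
```

```text
{'t': 4.05, 'q': [0.4523, 0.1079, -0.2453, 0.0, -1.2177, -1.1577], 'eef_pos': [0.5333, 0.0459, 0.2805], 'ee_rot': [3.1416, -0.0001, -2.2762], 'force': [0.3642, 0.329, 0.7009], 'width': 0.029, 'gripper_force': 0.0}
```

View pics/g1.png

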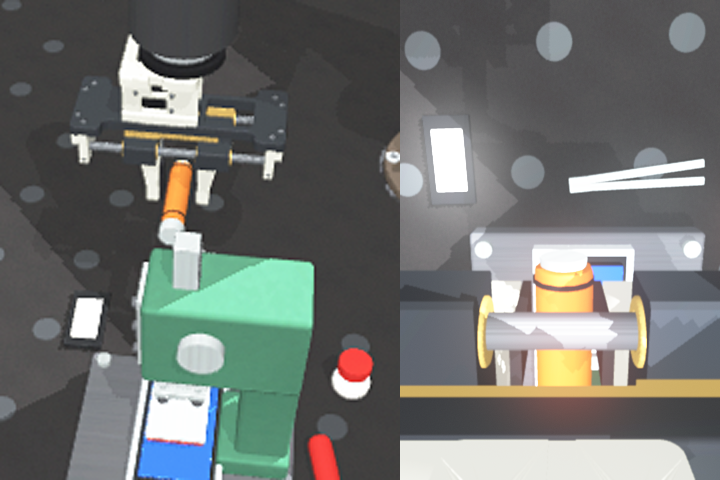

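Request:
apply_moves(
  commands=[
    [[1,0,0,0,0],[1,0,0,0,0],[1,0,0,0,0],[1,0,0,0,0]],
  ],
  force=25,
)

```text
t: 4.55
eef_pos: [0.5333, 0.046, 0.2805]
ee_rot: [3.141, -0.0, -2.276]
force: [-0.8, 1.1, 0.1]
width: 0.0214
gripper_force: 25.0
```

```bash
python3 - <<'E'
from station import arm
import numpy as np
s=arm.get_state(); print({k:np.round(s[k],4).tolist() for k in("t","eef_pos","ee_rot","force","width","gripper_force")})
p=np.array(s["eef_pos"])
# plan: C_y(rel base) .016 ; table of rows, 15 deg steps in press frame -> world units
y=np.radians(49.6); X=np.array([np.cos(y),np.sin(y)]);Y=np.array([-np.sin(y),np.cos(y)]); c=np.array([.5947,.1557])
sy=(p[:2]-c)@Y; print("sleeve y",sy, "x",(p[:2]-c)@X)
for th in(.68,.72,.76): print(th,"C_y",sy+.06*np.sin(th))
th=.72
for k in range(14):
    a,b=th,th+np.pi/12
    dy=-.06*(np.sin(b)-np.sin(a)); dz=.06*(np.cos(b)-np.cos(a))
    print(round(b,3),np.round(np.r_[dy*Y,dz]/.2,4).tolist()); th=b
E
```

```text
{'t': 4.55, 'eef_pos': [0.5333, 0.046, 0.2805], 'ee_rot': [3.1414, -0.0, -2.2762], 'force': [-0.8228, 1.1274, 0.1259], 'width': 0.0214, 'gripper_force': 24.9986}
sleeve y -0.024335405926631345 x -0.1233906542705546
0.68 C_y 0.013392175514476766
0.72 C_y 0.015227674391657037
0.76 C_y 0.016999880780001732
0.982 [0.0393, -0.0335, -0.0589]
1.244 [0.0264, -0.0224, -0.0702]
1.505 [0.0116, -0.0099, -0.0768]
1.767 [-0.0039, 0.0033, -0.0781]
2.029 [-0.0192, 0.0163, -0.0742]
2.291 [-0.0331, 0.0282, -0.0651]
2.553 [-0.0448, 0.0382, -0.0516]
2.814 [-0.0535, 0.0455, -0.0346]
3.076 [-0.0585, 0.0498, -0.0153]
3.338 [-0.0595, 0.0506, 0.0051]
3.6 [-0.0565, 0.0481, 0.0252]
3.862 [-0.0496, 0.0422, 0.0435]
4.123 [-0.0393, 0.0335, 0.0589]
4.385 [-0.0264, 0.0224, 0.0702]
```

Request:
apply_moves(
  commands=[
    [[1,0.0393,-0.0335,-0.0589,0],[1,0.0264,-0.0224,-0.0702,0],[1,0.0116,-0.0099,-0.0768,0],[1,0,0,0,0],[1,0,0,0,0]],
  ],
)

```text
t: 5.05
eef_pos: [0.5491, 0.0325, 0.239]
ee_rot: [3.141, -0.001, -2.277]
force: [-0.5, 0.8, 1.4]
width: 0.0212
gripper_force: 25.0
```

```bash
cat > st.py <<'E'
from station import arm
import numpy as np
y=np.radians(49.6); X=np.array([np.cos(y),np.sin(y)]);Y=np.array([-np.sin(y),np.cos(y)]); c=np.array([.5947,.1557])
s=arm.get_state(); p=np.array(s["eef_pos"]); F=np.array(s["force"])
sy,sx=(p[:2]-c)@Y,(p[:2]-c)@X; dy=-(sy-.0155); dz=p[2]-.003-.230
th=np.arctan2(dy,dz)%(2*np.pi); fy=-F[:2]@Y
# force along path (resisting winding >0) and radially outward push on tool
print("t",round(s["t"],2),"x",round(sx,4),"y",round(sy,4),"z",round(p[2],4),"th",round(th,3),"r",round(np.hypot(dy,dz),4),"resist",round(-(fy*np.cos(th)-F[2]*np.sin(th)),2),"radial",round(fy*np.sin(th)+F[2]*np.cos(th),2),"Fx",round(F[:2]@X,2),"w",round(s["width"],4),"M",np.round(s["moment"],2),"yaw",round(s["ee_rot"][2],3))
E
python3 st.py
```

```text
t 5.05 x -0.1234 y -0.0451 z 0.239 th 1.471 r 0.0609 resist 1.52 radial -0.78 Fx 0.28 w 0.0212 M [ 0.32 -0.01 -0.03] yaw -2.277
```

Request:
apply_moves(
  commands=[
    [[1,-0.0039,0.0033,-0.0781,0],[1,-0.0192,0.0163,-0.0742,0],[1,-0.0331,0.0282,-0.0651,0],[1,-0.0448,0.0382,-0.0516,0],[1,-0.0535,0.0455,-0.0346,0],[1,-0.0585,0.0498,-0.0153,0],[1,0,0,0,0],[1,0,0,0,0]],
  ],
)

```text
t: 5.85
eef_pos: [0.5059, 0.0691, 0.1753]
ee_rot: [3.141, -0.0, -2.276]
force: [1.7, 0.4, -9.1]
width: 0.0215
gripper_force: 25.0
```

```bash
python3 st.py
```

```text
t 5.85 x -0.1235 y 0.0115 z 0.1753 th 3.073 r 0.0578 resist 0.43 radial 9.14 Fx 1.46 w 0.0215 M [ 0.39 -0.76 -0.  ] yaw -2.276
```

Request:
apply_moves(
  commands=[
    [[1,-0.0595,0.0506,0.0001,0],[1,-0.0565,0.0481,0.0252,0],[1,-0.0496,0.0422,0.0435,0],[1,-0.0393,0.0335,0.0589,0],[1,-0.0264,0.0224,0.0702,0],[1,-0.0116,0.0099,0.0768,0],[1,0,0,0,0],[1,0,0,0,0]],
  ],
)

```text
t: 6.65
eef_pos: [0.4577, 0.1101, 0.2316]
ee_rot: [-3.141, 0.001, -2.276]
force: [0.9, -2.2, -0.5]
width: 0.0214
gripper_force: 25.0
```

```bash
python3 st.py
```

```text
t 6.65 x -0.1235 y 0.0748 z 0.2316 th 4.689 r 0.0593 resist 0.54 radial -2.07 Fx -1.11 w 0.0214 M [-1.08 -0.42 -0.04] yaw -2.276
```

Request:
apply_moves(
  commands=[
    [[1,0.0039,-0.0033,0.0781,0],[1,0.0192,-0.0163,0.0742,0],[1,0.0331,-0.0282,0.0651,0],[1,0.0448,-0.0382,0.0516,0],[1,0.0535,-0.0455,0.0346,0],[1,0,0,0,0],[1,0,0,0,0]],
  ],
)

```text
t: 7.35
eef_pos: [0.4888, 0.0837, 0.2917]
ee_rot: [-3.141, 0.0, -2.277]
force: [-3.9, -0.8, 4.7]
width: 0.0219
gripper_force: 25.0
```

```bash
python3 st.py; python3 - <<'E'
import numpy as np
y=np.radians(49.6);Y=np.array([-np.sin(y),np.cos(y)]);th=5.956;st=.0833
for k in range(20):
    b=th+st; print(round(b,3),np.round(np.r_[-.06*(np.sin(b)-np.sin(th))*Y,.06*(np.cos(b)-np.cos(th))]/.2,4).tolist()); th=b
E
```

```text
t 7.35 x -0.1235 y 0.034 z 0.2917 th 5.978 r 0.0615 resist 0.93 radial 5.24 Fx -3.17 w 0.0219 M [0.16 1.54 0.05] yaw -2.277
6.039 [0.0183, -0.0155, 0.007]
6.123 [0.0186, -0.0159, 0.005]
6.206 [0.0189, -0.0161, 0.003]
6.289 [0.019, -0.0162, 0.0009]
6.373 [0.019, -0.0162, -0.0012]
6.456 [0.0189, -0.0161, -0.0033]
6.539 [0.0186, -0.0158, -0.0053]
6.622 [0.0182, -0.0155, -0.0073]
6.706 [0.0177, -0.015, -0.0093]
6.789 [0.017, -0.0145, -0.0112]
6.872 [0.0162, -0.0138, -0.013]
6.956 [0.0154, -0.0131, -0.0147]
7.039 [0.0144, -0.0122, -0.0164]
7.122 [0.0133, -0.0113, -0.0179]
7.206 [0.0121, -0.0103, -0.0193]
7.289 [0.0108, -0.0092, -0.0205]
7.372 [0.0095, -0.0081, -0.0216]
7.455 [0.0081, -0.0069, -0.0226]
7.539 [0.0066, -0.0057, -0.0234]
7.622 [0.0051, -0.0044, -0.0241]
```

Request:
apply_moves(
  commands=[
    [[1,0.0183,-0.0155,0.011,0],[1,0.0186,-0.0159,0.005,0],[1,0.0189,-0.0161,0.003,0]],
  ],
)

```text
t: 7.65
eef_pos: [0.4997, 0.0744, 0.2948]
ee_rot: [3.141, -0.0, -2.276]
force: [-2.4, 2.7, -0.7]
width: 0.0213
gripper_force: 25.0
```

```bash
python3 st.py
```

```text
t 7.65 x -0.1235 y 0.0197 z 0.2948 th 6.216 r 0.062 resist 3.57 radial -0.42 Fx 0.52 w 0.0213 M [ 0.53  1.07 -0.01] yaw -2.276
```

Request:
apply_moves(
  commands=[
    [[1,0.019,-0.0162,0.0009,0],[1,0.019,-0.0162,-0.0012,0]],
  ],
)

```text
t: 7.85
eef_pos: [0.5075, 0.0678, 0.2948]
ee_rot: [3.141, -0.0, -2.276]
force: [-2.9, 1.2, -0.8]
width: 0.0213
gripper_force: 25.0
```

```bash
python3 st.py
```

```text
t 7.85 x -0.1235 y 0.0094 z 0.2948 th 0.098 r 0.0621 resist 2.95 radial -1.1 Fx -0.95 w 0.0213 M [0.68 1.04 0.04] yaw -2.276
```

Request:
apply_moves(
  commands=[
    [[1,0.0189,-0.0161,-0.0033,0],[1,0.0186,-0.0158,-0.0053,0]],
  ],
)

```text
t: 8.05
eef_pos: [0.5149, 0.0614, 0.2931]
ee_rot: [3.141, -0.0, -2.276]
force: [-4.4, 4.4, 0.1]
width: 0.0217
gripper_force: 25.0
```

```bash
python3 st.py
```

```text
t 8.05 x -0.1235 y -0.0003 z 0.2931 th 0.258 r 0.0621 resist 6.01 radial -1.48 Fx 0.46 w 0.0217 M [1.27 1.68 0.02] yaw -2.276
```

Request:
apply_moves(
  commands=[
    [[1,0.0182,-0.0155,-0.0073,0],[1,0.0177,-0.015,-0.0093,0]],
  ],
)

```text
t: 8.25
eef_pos: [0.5219, 0.0555, 0.2899]
ee_rot: [3.141, -0.0, -2.276]
force: [-4.8, 4.0, 2.2]
width: 0.0213
gripper_force: 25.0
```

```bash
python3 st.py
```

```text
t 8.25 x -0.1234 y -0.0095 z 0.2899 th 0.414 r 0.0621 resist 6.59 radial -0.53 Fx -0.01 w 0.0213 M [1.47 2.07 0.05] yaw -2.276
```

Request:
apply_moves(
  commands=[
    [[1,0.017,-0.0145,-0.0112,0],[1,0.0162,-0.0138,-0.013,0]],
  ],
)

```text
t: 8.45
eef_pos: [0.5286, 0.0499, 0.2851]
ee_rot: [3.141, 0.0, -2.276]
force: [-5.2, 4.3, 2.4]
width: 0.0211
gripper_force: 25.0
```

```bash
python3 st.py
```

```text
t 8.45 x -0.1234 y -0.0182 z 0.2851 th 0.574 r 0.0621 resist 6.93 radial -1.68 Fx -0.14 w 0.0211 M [1.44 2.16 0.04] yaw -2.276
```

Request:
apply_moves(
  commands=[
    [[1,0.0154,-0.0131,-0.0147,0]],
  ],
)

```text
t: 8.55
eef_pos: [0.5317, 0.0473, 0.2822]
ee_rot: [3.141, 0.0, -2.276]
force: [-6.0, 4.0, 2.2]
width: 0.0211
gripper_force: 25.0
```

```bash
python3 st.py
```

```text
t 8.55 x -0.1234 y -0.0223 z 0.2822 th 0.655 r 0.062 resist 6.99 radial -2.65 Fx -0.88 w 0.0211 M [1.53 2.13 0.09] yaw -2.276
```

Request:
apply_moves(
  commands=[
    [[1,0.0144,-0.0122,-0.0164,0]],
  ],
)

```text
t: 8.65
eef_pos: [0.5345, 0.0448, 0.2791]
ee_rot: [3.141, 0.0, -2.276]
force: [-7.3, 4.6, 3.8]
width: 0.0213
gripper_force: 25.0
```

```bash
python3 st.py
```

```text
t 8.65 x -0.1234 y -0.026 z 0.2791 th 0.734 r 0.062 resist 8.94 radial -2.89 Fx -1.25 w 0.0213 M [1.7  2.59 0.09] yaw -2.276
```

Request:
apply_moves(
  commands=[
    [[1,0.0133,-0.0113,-0.0179,0],[1,0,0,0,0]],
  ],
)

```text
t: 8.85
eef_pos: [0.5372, 0.0425, 0.2754]
ee_rot: [3.141, -0.0, -2.276]
force: [-7.0, 4.2, 4.7]
width: 0.0214
gripper_force: 25.0
```

```bash
python3 st.py
```

```text
t 8.85 x -0.1234 y -0.0296 z 0.2754 th 0.816 r 0.0619 resist 8.93 radial -2.62 Fx -1.37 w 0.0214 M [1.74 2.59 0.02] yaw -2.276
```

Request:
apply_moves(
  commands=[
    [[1,0.0121,-0.0103,-0.0193,0]],
  ],
)

```text
t: 8.95
eef_pos: [0.5393, 0.0408, 0.2723]
ee_rot: [3.141, 0.001, -2.276]
force: [-8.8, 5.9, 8.9]
width: 0.0212
gripper_force: 25.0
```

```bash
python3 st.py
```

```text
t 8.95 x -0.1234 y -0.0323 z 0.2723 th 0.883 r 0.0618 resist 13.59 radial -2.49 Fx -1.24 w 0.0212 M [2.01 3.39 0.08] yaw -2.276
```

Request:
apply_moves(
  commands=[
    [[1,0,0,0,0],[1,0,0,0,0]],
  ],
)

```text
t: 9.15
eef_pos: [0.5394, 0.0407, 0.2721]
ee_rot: [3.141, 0.0, -2.276]
force: [-8.2, 5.6, 6.6]
width: 0.0213
gripper_force: 25.0
```

```bash
python3 st.py
```

```text
t 9.15 x -0.1234 y -0.0324 z 0.2721 th 0.887 r 0.0619 resist 11.39 radial -3.52 Fx -1.03 w 0.0213 M [1.89 2.96 0.05] yaw -2.276
```

Request:
apply_moves(
  commands=[
    [[1,0,0,0,0],[1,0,0,0,0],[1,0,0,0,0],[1,0,0,0,0],[1,0,0,0,0],[1,0,0,0,0],[1,0,0,0,0],[1,0,0,0,0],[1,0,0,0,0],[1,0,0,0,0],[1,0,0,0,0],[1,0,0,0,0]],
  ],
)

```text
t: 10.35
eef_pos: [0.5394, 0.0408, 0.2722]
ee_rot: [3.141, 0.0, -2.276]
force: [-8.3, 4.8, 6.4]
width: 0.0212
gripper_force: 25.0
```

```bash
python3 st.py
```

```text
t 10.35 x -0.1234 y -0.0324 z 0.2722 th 0.885 r 0.0618 resist 10.93 radial -3.23 Fx -1.69 w 0.0212 M [1.85 3.05 0.02] yaw -2.276
```

Request:
apply_moves(
  commands=[
    [[1,0,0,0,0],[1,0,0,0,0],[1,0,0,0,0],[1,0,0,0,0],[1,0,0,0,0],[1,0,0,0,0],[1,0,0,0,0],[1,0,0,0,0],[1,0,0,0,0],[1,0,0,0,0],[1,0,0,0,0],[1,0,0,0,0]],
  ],
)

```text
t: 11.55
eef_pos: [0.5394, 0.0408, 0.2722]
ee_rot: [3.141, 0.001, -2.276]
force: [-8.3, 3.9, 7.4]
width: 0.0216
gripper_force: 25.0
```

```bash
python3 st.py; python3 - <<'E'
import numpy as np
y=np.radians(49.6);Y=np.array([-np.sin(y),np.cos(y)]);th=7.17;st=np.pi/12
while th>-.2:
    b=th-st; print(round(b,3),np.round(np.r_[-.06*(np.sin(b)-np.sin(th))*Y,.06*(np.cos(b)-np.cos(th))]/.2,4).tolist()); th=b
E
```

```text
t 11.55 x -0.1234 y -0.0324 z 0.2722 th 0.885 r 0.0618 resist 11.33 radial -2.2 Fx -2.41 w 0.0216 M [1.82 2.97 0.01] yaw -2.276
6.908 [-0.0434, 0.0369, 0.0537]
6.646 [-0.0525, 0.0447, 0.0371]
6.385 [-0.058, 0.0494, 0.018]
6.123 [-0.0596, 0.0507, -0.0023]
5.861 [-0.0571, 0.0486, -0.0225]
5.599 [-0.0507, 0.0432, -0.0411]
5.337 [-0.0409, 0.0348, -0.057]
5.076 [-0.0283, 0.0241, -0.0689]
4.814 [-0.0137, 0.0117, -0.0762]
4.552 [0.0018, -0.0015, -0.0783]
4.29 [0.0171, -0.0146, -0.075]
4.028 [0.0313, -0.0267, -0.0666]
3.767 [0.0434, -0.0369, -0.0537]
3.505 [0.0525, -0.0447, -0.0371]
3.243 [0.058, -0.0494, -0.018]
2.981 [0.0596, -0.0507, 0.0023]
2.719 [0.0571, -0.0486, 0.0225]
2.458 [0.0507, -0.0432, 0.0411]
2.196 [0.0409, -0.0348, 0.057]
1.934 [0.0283, -0.0241, 0.0689]
1.672 [0.0137, -0.0117, 0.0762]
1.41 [-0.0018, 0.0015, 0.0783]
1.149 [-0.0171, 0.0146, 0.075]
0.887 [-0.0313, 0.0267, 0.0666]
0.625 [-0.0434, 0.0369, 0.0537]
0.363 [-0.0525, 0.0447, 0.0371]
0.101 [-0.058, 0.0494, 0.018]
-0.16 [-0.0596, 0.0507, -0.0023]
-0.422 [-0.0571, 0.0486, -0.0225]
```

Request:
apply_moves(
  commands=[
    [[1,-0.0434,0.0369,0.0537,0],[1,-0.0525,0.0447,0.0371,0],[1,-0.058,0.0494,0.018,0],[1,-0.0596,0.0507,-0.0023,0],[1,-0.0571,0.0486,-0.0225,0],[1,-0.0507,0.0432,-0.0411,0],[1,-0.0409,0.0348,-0.057,0],[1,-0.0283,0.0241,-0.0689,0],[1,-0.0137,0.0117,-0.0762,0],[1,0,0,0,0]],
  ],
)

```text
t: 12.55
eef_pos: [0.4578, 0.1099, 0.2382]
ee_rot: [3.141, -0.001, -2.275]
force: [-2.6, 3.6, -1.1]
width: 0.021
gripper_force: 25.0
```

```bash
python3 st.py
```

```text
t 12.55 x -0.1236 y 0.0746 z 0.2382 th 4.8 r 0.0593 resist 1.48 radial 4.16 Fx 1.03 w 0.021 M [1.32 1.   0.05] yaw -2.275
```

Request:
apply_moves(
  commands=[
    [[1,0.0018,-0.0015,-0.0783,0],[1,0.0171,-0.0146,-0.075,0],[1,0.0313,-0.0267,-0.0666,0],[1,0.0434,-0.0369,-0.0537,0],[1,0.0525,-0.0447,-0.0371,0],[1,0.058,-0.0494,-0.018,0],[1,0.0596,-0.0507,0.0023,0],[1,0,0,0,0]],
  ],
)

```text
t: 13.35
eef_pos: [0.5139, 0.0625, 0.1762]
ee_rot: [-3.139, 0.0, -2.277]
force: [-4.7, -2.6, 12.6]
width: 0.0216
gripper_force: 25.0
```

```bash
python3 st.py
```

```text
t 13.35 x -0.1233 y 0.0012 z 0.1762 th 2.895 r 0.0586 resist 1.22 radial -12.68 Fx -5.06 w 0.0216 M [-1.05  1.48  0.07] yaw -2.277
```

Request:
apply_moves(
  commands=[
    [[1,0.0571,-0.0486,0.0325,0],[1,0.0507,-0.0432,0.0411,0],[1,0.0409,-0.0348,0.057,0],[1,0.0283,-0.0241,0.0689,0],[1,0.0137,-0.0117,0.0762,0],[1,-0.0018,0.0015,0.0783,0],[1,0,0,0,0],[1,0,0,0,0]],
  ],
)

```text
t: 14.15
eef_pos: [0.5487, 0.0328, 0.2449]
ee_rot: [3.139, 0.0, -2.277]
force: [-6.1, 6.8, -0.5]
width: 0.0214
gripper_force: 25.0
```

```bash
python3 st.py
```

```text
t 14.15 x -0.1234 y -0.0446 z 0.2449 th 1.375 r 0.0613 resist 1.27 radial -8.98 Fx 1.17 w 0.0214 M [2.27 2.2  0.07] yaw -2.277
```

Request:
apply_moves(
  commands=[
    [[1,-0.0228,0.0195,0.075,0],[1,-0.0313,0.0267,0.0666,0],[1,-0.0434,0.0369,0.0537,0],[1,-0.0525,0.0447,0.0371,0],[1,0,0,0,0]],
  ],
)

```text
t: 14.65
eef_pos: [0.5176, 0.0592, 0.2921]
ee_rot: [3.14, 0.001, -2.275]
force: [-1.9, 2.2, -3.3]
width: 0.0215
gripper_force: 25.0
```

```bash
python3 st.py
```

```text
t 14.65 x -0.1235 y -0.0039 z 0.2921 th 0.317 r 0.0622 resist 1.69 radial -4.04 Fx 0.42 w 0.0215 M [ 0.69  0.72 -0.02] yaw -2.275
```

Request:
apply_moves(
  commands=[
    [[1,-0.0183,0.0155,0.006,0],[1,-0.0186,0.0158,0.003,0],[1,-0.0189,0.016,0.001,0],[1,-0.012,0.0102,0,0],[1,0,0,0,0]],
  ],
)

```text
t: 15.15
eef_pos: [0.5058, 0.0693, 0.2947]
ee_rot: [-3.14, 0.001, -2.276]
force: [-1.8, -2.8, 6.9]
width: 0.0212
gripper_force: 25.0
```

```bash
python3 st.py
```

```text
t 15.15 x -0.1234 y 0.0117 z 0.2947 th 0.062 r 0.0618 resist -0.02 radial 6.87 Fx -3.27 w 0.0212 M [-0.75  0.99 -0.01] yaw -2.276
```

Request:
apply_moves(
  commands=[
    [[1,-0.0076,0.0065,0.006,0],[1,-0.0076,0.0065,0,0],[1,0,0,0,0]],
  ],
)

```text
t: 15.45
eef_pos: [0.5033, 0.0714, 0.295]
ee_rot: [-3.14, -0.0, -2.276]
force: [2.5, -4.8, 0.0]
width: 0.0213
gripper_force: 25.0
```

```bash
python3 st.py
```

```text
t 15.45 x -0.1235 y 0.015 z 0.295 th 0.008 r 0.062 resist -5.0 radial 0.08 Fx -2.09 w 0.0213 M [-1.74 -0.98 -0.07] yaw -2.276
```

Request:
apply_moves(
  commands=[
    [[1,-0.0076,0.0065,0,0],[1,0,0,0,0]],
  ],
)

```text
t: 15.65
eef_pos: [0.5031, 0.0716, 0.2951]
ee_rot: [-3.137, -0.0, -2.277]
force: [11.0, -10.5, -3.3]
width: 0.0213
gripper_force: 25.0
```

```bash
python3 st.py
```

```text
t 15.65 x -0.1234 y 0.0153 z 0.2951 th 0.003 r 0.0621 resist -15.26 radial -3.29 Fx -0.87 w 0.0213 M [-4.23 -4.01 -0.04] yaw -2.277
```

Request:
apply_moves(
  commands=[
    [[1,0.0076,-0.0065,0,0],[1,0,0,0,0],[-1,0,0,0,0],[-1,0,0,0,0],[-1,0,0,0,0],[-1,0,0,0,0],[-1,0,0,0,0],[-1,0,0,0,0],[-1,0,0,0,0],[-1,0,0,0,0],[-1,0,0,0,0],[-1,0,0,0,0]],
  ],
)

```text
t: 16.85
eef_pos: [0.5027, 0.0719, 0.2948]
ee_rot: [3.142, 0.0, -2.276]
force: [-0.6, 0.1, -0.2]
width: 0.0872
gripper_force: 0.0
```

Request:
apply_moves(
  commands=[
    [[-1,0,0,0,0],[-1,0,0,0.05,0],[-1,0,0,0.1,0],[-1,0,0,0.1,0],[-1,0,0,0.1,0],[-1,0,0,0.1,0],[-1,0,0,0.1,0],[-1,0,0,0.1,0],[-1,0,0,0.1,0],[-1,0,0,0,0],[-1,0,0,0,0]],
  ],
)

```text
t: 17.95
eef_pos: [0.5027, 0.0719, 0.4455]
ee_rot: [-3.141, 0.001, -2.276]
force: [-0.6, -0.2, -0.4]
width: 0.0876
gripper_force: 0.0
```

```bash
python3 st.py; python3 - <<'E'
from station import viewer
from h import *
f=viewer.grab_frame("side"); w=viewer.grab_frame("wrist"); np.savez("w3.npz",**w)
cv2.imwrite("pics/e1.png",np.hstack([cv2.resize(f["image"][160:400,240:440],(400,480),interpolation=2),w["image"][:,140:540]]))
y=np.radians(49.6); Y=np.array([-np.sin(y),np.cos(y)]); c=np.array([.5947,.1557])
E
```

```text
t 17.95 x -0.1234 y 0.0158 z 0.4455 th 6.282 r 0.2125 resist 0.34 radial -0.45 Fx -0.51 w 0.0876 M [0.05 0.03 0.01] yaw -2.276
```

View pics/e1.png

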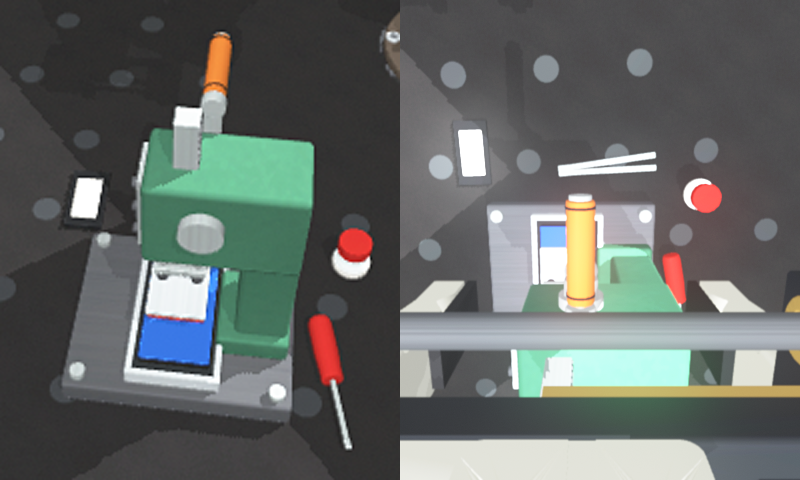

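The right half of the picture (the wrist view) shows the sleeve upright over the hub (sleeve at about 580,250, hub at 581,300), so the crank is at its top stop. The gripper is clear and the things around the press are where they were.

```bash
python3 -c "
from station import arm
print(arm.job_done())"
```

```text
the job is handed in; nothing more can be done
None
```

I wound the cover home until the press went firm and held it there for about 2.4 s, at about 8–10 N over free winding by the wrist force (limits 6 and 13 N). I then wound the crank back to its top stop with the sleeve held throughout, let go, and handed the job in at about 18 s; no verdict was returned.

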